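Balance the baker's scale with its sliding poise

TASK

Weigh the tin of scones on the baker's scale: ease the brass poise along the front bar until the beam floats and its pointer settles between the two index studs at the top of the tower, without letting the weights plate drop onto its own stop on the way. Then take the hand off and let the pointer stay between the studs for five seconds with nothing touching the scale. Use only the poise: leave the tin, the iron weight and everything else on the bench where they are, and do not lean on the scale.

Things in the scene. Friction and masses are not known exactly. Their poses are not given: they have to be found in the camera images.
- scale: White cast baker's scale fixed to the bench, base 230 x 360 mm (x, y), 38 mm high. Origin under the middle of the base; x to the back, y to the goods side (left seen from the robot), z up. Plates (radius 85 mm) at x = 20, y = +160 (goods) and -160 (weights), tops at height 171 mm when level. Pointer tower in the middle: 134 mm wide, 312 mm high, at x = 20 mm.
- pivot (a point): Point on the beam's knife-edge axis (along scale x) over the scale's origin, at height 125 mm. Nominal inertia of beam and loads about it: 0.074 kg m2. Gravity stiffness towards equilibrium: nominal 0.36 N m/rad, differs from start to start by up to a quarter. Nearly no friction: period about 2.7 s, and a swing takes some 18 s to fall to a third.
- beam (a joint): Tilt of the beam, rad: 0 level, positive with the goods side (+y) up. Stops at -0.20 (goods plate down: rests there at the start) and +0.15 (weights plate down; past +0.14 it counts as dropped on its stop). Pointer between the studs: -0.07 to +0.07. Settled means slower than 0.08 rad/s.
- poise (a joint): Position of the poise on the bar, m: 0 at the left (+y) end, 0.24 at the right (-y) end. Starts near the left end, short of balance, which lies between about 0.04 and 0.22. Nominal 0.32 kg; sliding it takes 0.75 N plus 1 N per m/s; it stays where left. Each 10 mm to the right adds 20 g to the weights side: 0.031 N m, about +0.09 rad of equilibrium tilt.
- bar_mid (a point): Middle of the graduated steel bar (6 mm thick, 22 mm high, along scale y from -159 to +159 mm, marks 10 mm apart). It is part of the beam, hung 125 mm in front (-x) of the knife-edge axis's point pivot and 52 mm lower when level, carried by an arm at each end (tops 19 mm below the pivot when level). When level the poise's knob stands at scale y = 0.12 m - poise value.
- poise_knob (a point): Centre of the top of the poise's upright polished brass knob: cylinder 16 mm in diameter, 51 mm tall, friction about 0.2, on a brass block (30 mm in x, 44 mm in y, 38 mm high) that rides on the bar. Top at height 143 mm when level; rises, falls and tips with the beam. The plates' edges are 60 mm behind the knob's axis (scale x).
- pointer_tip (a point): Tip of the beam's dark steel pointer, 150 mm above the pivot; moves along scale y by 1.5 mm per 0.01 rad, towards -y for positive tilt.
- index (a point): Fixed point half way between the index studs: where the pointer tip stands when the beam is level. The studs (5 mm thick) hang from the tower's crosspiece in front of and behind the pointer, 16 mm to either side in scale y; the whole pointer is in the gap from -0.07 to +0.07 rad.
- goods_plate_top (a point): Centre of the upper face of the goods plate (+y side), steel, radius 85 mm, always level.
- weights_plate_top (a point): Centre of the upper face of the weights plate (-y side), steel, radius 85 mm, always level.
- scone_tin: Round aluminium tin (radius 74 mm, 30 mm high) of six scones standing on the goods plate, 46 mm high in all; origin at the centre of its underside. Nominal 0.76 kg, true weight between 0.62 and 0.90 kg. Not to be handled.
- iron_weight: Iron 500 g weight (radius 26 mm, 47 mm high with its knob) standing on the weights plate; origin at the centre of its underside. Not to be handled.
- weight_200: Iron 200 g weight, radius 20 mm, 39 mm high, standing on the bench at the right front of the scale; bystander.
- weight_100: Iron 100 g weight, radius 16 mm, 35 mm high, on the bench beside the 200 g one; bystander.
- cutter: Steel ring cutter, radius 34 mm, 35 mm high, on the bench in front of the scale, left; bystander.
- egg_carton: Open grey egg carton with five eggs, 150 x 110 mm, lid 103 mm high, on the right; bystander.
- raisin_bowl: Clear bowl of raisins, radius 66 mm, 55 mm high, on the right; bystander.
- flour_jar: Jar of flour, radius 45 mm, 130 mm high, on the left; bystander.
- spatula: Spatula 260 mm long lying on the bench at the left front; bystander.

How it is judged:
By the outcome, as a careful person would: the job done as asked, in the order asked, and still so for the second after the job is handed in, with the robot touching nothing.
It also fails if it takes over 67 s, if anything falls off the work surface, if the arm or the gripper's body presses on something with over 40 N, if the wrist force passes 120 N, or if a joint passes its speed limit or range.

ROBOT

A 6-joint arm with a two-finger parallel gripper is mounted at the origin on the work surface. World frame = base frame: x ahead of the robot, y to its left, z up, the work surface at z = 0. Lengths are in mm, angles in rad, forces in N, time in s.
With the tool pointing down it reaches from about 400 to 925 mm from the base axis. Payload 12.5 kg.
Tool frame: the origin (TCP) lies midway between the tips of the shut fingers; the grasp point (between the pads) lies 19 mm behind it; z points along the fingers, y is the line along which they close (so a half turn about z gives the same grasp; the last joint's range is limited). The gripper opens to 95 mm and grips with 3 to 60 N. Pads are 20 mm wide; open, the fingers measure 119 mm over their backs; the gripper's body (75 mm by 180 mm) begins 59 mm behind the grasp point.
Start: joints at [-0.106, 0.491, 1.559, -0, 1.092, -0.106], TCP at [625.021, 0.02, 175.061] pointing down, gripper open.
Joint ranges: [-3.1, 3.1], [-0.84, 2.19], [0.05, 2.79], [-1.13, 4.28], [0.06, 2.93], [-2.69, 2.69]. Speed limits (rad/s): [2.22, 2.22, 2.79, 3.14, 3.14, 3.14].

INTERFACE

Orientations are given as [roll, pitch, yaw] about the fixed x, y, z axes, in that order (R = Rz(yaw) Ry(pitch) Rx(roll)).
In Python, from cell import env gives the robot as it stands.
- The arm moves only by the shell command python3 -m inch 'ROWS'. ROWS is JSON, a list of rows, each a list of 7 numbers: the turn, a rotation vector about the tool's x, y, z in rad, then the shift along the tool's x, y, z in cm, then the closure, from -1 (fully open) to 1 (shut). A call has 1 to 20 rows; each row shifts and turns the commanded pose from where the row before left it, along the tool's axes as they then stand; what a row does not reach is not made up. A row lasts 1/8 s, in which the tool goes at most 62.5 mm and 10.7 degrees, less where a joint would pass 70% of its speed; a pose out of reach is approached as far as the arm can. A call with a gripper value outside its range is refused whole. The fingers move at their own pace and stop on an object; the grip force is fixed at half the most. Time passes only in rows, so rows that do not move let the fingers close. It gives the time, the measured TCP pose, the force, the opening and the grip force at its end, in the units of the state.
- env.state(): the state, without advancing time (a new reading comes with each control period).
- env.read_camera(name): name is "scene" or "side" or "wrist"; returns a dict with "img" (420x560x3 uint8, red, green, blue), "depth" (420x560 float32, mm along the optical axis (not along the pixel's ray), 0 where there is no reading), "fx", "fy", "cx", "cy" (pixels), "D" ([k1, k2, p1, p2, k3] as OpenCV has them; the pictures are not rectified), "position" and "orientation" of the camera in the world. Camera axes: x right, y down, z forward; pixel columns grow to the right and rows downward; lengths in mm; the calibration is good to about 2 mm. A picture is of the moment at which its call begins.
- env.job_done(): hands the job in; it is judged then, once.
Trained networks look in a picture, given as the dict that the camera call returned (one of the last four; its "shot" number tells which), for a name from the list of things; names that differ only in an ending like _2 or _b are one class to them, and where a whole thing is asked for, a point or a joint stands for the part that bears it (a point fixed in the world has none). Each returns a list of dicts, best first, with "score" (0 to 1); they miss things now and then, are a little off and sometimes report something else, mostly with a low value. They report only what shows in the picture. A call takes as long as a camera call.
- env.find_in(picture, target): "centre" ([x, y, z] in mm, in the coordinates of the camera as it stood for that picture, good to about 4 mm: the middle of the surface that is visible of it).
- env.trace(picture, target): "mask" (420x560 bool, what is visible of it).
The state is a dict: "t": time; "joints": joint angles; "qvel": joint speeds; "tau": joint torques, N m; "eef_pos": TCP position; "tcp_rot": TCP orientation; "ft_force": force on the tool from outside, world axes, zero at the start; "moment": the same for the moment, N m; "opening": opening from 0.0 (shut) to 1.0 (fully open); "grip_force": force on a finger pad.
Only numpy, scipy, OpenCV 4.12 (cv2) and the standard library are available. Lean on these libraries where they do the work, as an engineer would, in place of code of your own. Each camera call takes 0.05 s, during which the arm holds its last target. There are 200 camera calls.

## Working session

There is one attempt and no reset: what is moved stays moved. The work goes in short steps, Python scripts to look and compute and a shell command to move; the robot and the scene stay as the last step left them, time stands still between calls to the robot, and variables do not carry over. Pictures are saved under pics/ and viewed, at most 10 in all, crops included, and the job is handed in when it is done.

```bash
mkdir -p pics; ls; cat > h.py <<'E'
import numpy as np, cv2
from cell import env
from scipy.spatial.transform import Rotation as R
def Rc(p):
    o=np.array(p["orientation"],float)
    return o if o.shape==(3,3) else (R.from_euler('xyz',o).as_matrix() if o.size==3 else R.from_quat(o).as_matrix())
def w(p,c): return Rc(p)@np.array(c)+np.array(p["position"])
def save(p,n): cv2.imwrite(f"pics/{n}.png",p["img"][:,:,::-1])
E
python3 - <<'E'
from h import *
print(env.state())
for c in ["scene","side","wrist"]:
    p=env.read_camera(c); save(p,c+"0")
    print(c,p["position"],p["orientation"],p["fx"],p["D"])
    for t in ["scale","poise_knob","pointer_tip","goods_plate_top","weights_plate_top","bar_mid","scone_tin","iron_weight"]:
        for d in env.find_in(p,t)[:2]: print(c,t,round(d["score"],2),w(p,d["centre"]).round(1))
a=[cv2.imread(f"pics/{c}0.png") for c in ["scene","side"]]
cv2.imwrite("pics/both.png",cv2.resize(np.vstack(a),(400*560*2//840*3//2,600)) if 0 else a[0])
E
```

```text
pics
{'t': 0.0, 'joints': array([-1.05634963e-01,  4.91416210e-01,  1.55982318e+00, -1.34928998e-04,
        1.09221498e+00, -1.05672197e-01]), 'qvel': array([ 0.00030862, -0.00110629,  0.00126352,  0.00129414,  0.00018226,
        0.00040364]), 'tau': array([ 2.04923563e-01, -6.06030893e+01, -2.65841281e+01,  1.79726514e-01,
       -3.47835459e-01,  5.12220617e-02]), 'eef_pos': array([6.24351188e+02, 3.21511563e-02, 1.74422435e+02]), 'tcp_rot': array([-3.13972869e+00, -7.73803229e-05,  1.57089574e+00]), 'ft_force': array([-0.33394716,  1.32978394,  0.24172493]), 'moment': array([0.02621576, 0.0069259 , 0.02036365]), 'grip_force': 0.0, 'opening': 0.9964654027507946}
scene [1076.1394458   562.61178957 1571.34436037] [-2.60664257  0.01518717  2.36802665] 441.64701040959585 [-0.07132451  0.          0.          0.          0.        ]
scene scale 0.63 [730.2  65.1  76.5]
scene poise_knob 0.69 [ 417.1 -486.1   44.7]
scene poise_knob 0.53 [551.4 168.3  72.6]
scene pointer_tip 0.71 [721.8 -11.3 197.9]
scene goods_plate_top 0.68 [736.2 262.  139. ]
scene goods_plate_top 0.47 [ 602.  -492.8 
[... 649 characters left out ...]
e_top 0.55 [655.7 171.2 139.6]
side weights_plate_top 0.66 [730.4 -91.3 201. ]
side bar_mid 0.7 [684.2 -74.2 199.5]
side bar_mid 0.2 [678.2 -36.   57.9]
side scone_tin 0.7 [658.9 187.9 164.7]
side iron_weight 0.85 [718.5 -80.  228.8]
wrist [625.0964255   67.29759941 383.86915048] [ 2.90043080e+00  6.50498580e-04 -1.25886704e-03] 376.5503868158737 [-0.06854151  0.          0.          0.          0.        ]
wrist scale 0.93 [683.6  56.6  55.6]
wrist scale 0.41 [694.4  48.3 138.4]
wrist poise_knob 0.74 [548.5 153.   70.8]
wrist pointer_tip 0.63 [696.7  51.5 134.4]
wrist pointer_tip 0.45 [681.8  53.5  55.4]
wrist weights_plate_top 0.82 [688.8 -38.3 200. ]
wrist bar_mid 0.76 [689.7  50.3 137.6]
```

View pics/scene0.png

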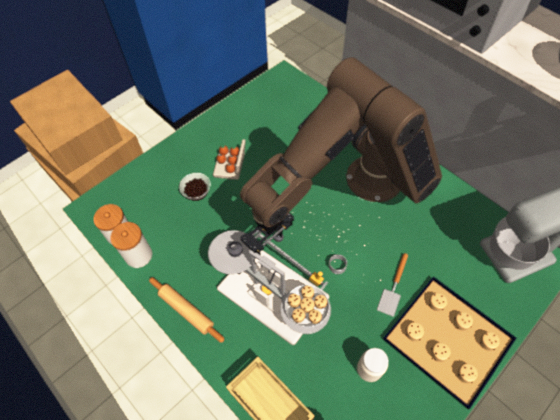

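View pics/wrist0.png

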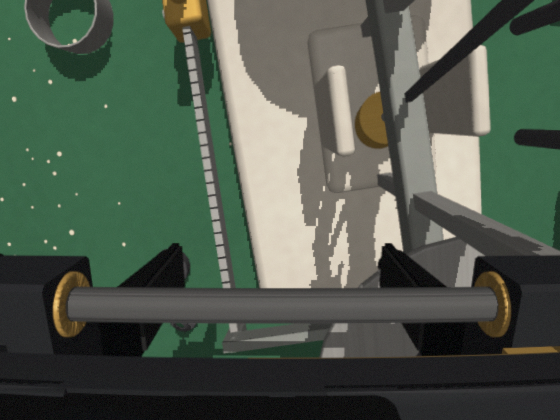

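View pics/side0.png

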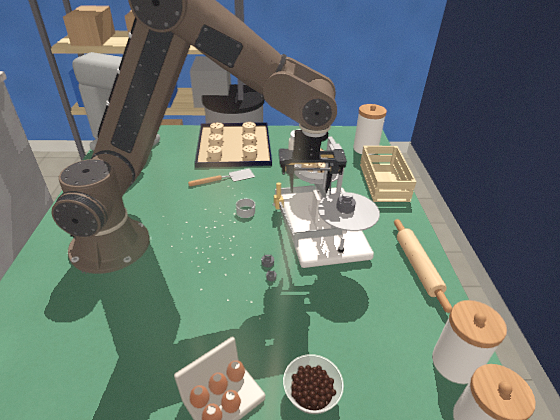

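The scene view shows the arm over the scale, with the brass knob at about (318,278), the weights plate at (232,250) and the tin at (307,305). The wrist view shows the bar running from (190,35) to (232,320), with the poise at its top (+y) end. In the side view the weights plate is clear at (365,210).

```bash
cat >> h.py <<'E'
def px(p,u,v,r=1):
    d=p["depth"][v-r:v+r+1,u-r:u+r+1]; d=np.median(d[d>0])
    K=np.array([[p["fx"],0,p["cx"]],[0,p["fy"],p["cy"]],[0,0,1]])
    n=cv2.undistortPoints(np.array([[[u,v]]],float),K,np.array(p["D"]))[0,0]
    return w(p,[n[0]*d,n[1]*d,d])
def cloud(p,mask):
    v,u=np.nonzero(mask&(p["depth"]>0)); d=p["depth"][v,u]
    K=np.array([[p["fx"],0,p["cx"]],[0,p["fy"],p["cy"]],[0,0,1]])
    n=cv2.undistortPoints(np.stack([u,v],1).astype(float)[:,None],K,np.array(p["D"]))[:,0]
    return (Rc(p)@np.vstack([n[:,0]*d,n[:,1]*d,d])).T+np.array(p["position"])
E
python3 - <<'E'
from h import *
p=env.read_camera("wrist")
for u,v in [(194,60),(200,100),(207,150),(215,200),(223,250),(229,290)]: print(u,v,px(p,u,v).round(1))
for c in ["wrist","scene","side"]:
    if c!="wrist": p=env.read_camera(c)
    for t in ["poise_knob","weights_plate_top","goods_plate_top"]:
        r=env.trace(p,t)
        for d in r[:2]:
            C=cloud(p,d["mask"]); v,u=np.nonzero(d["mask"])
            if len(C): print(c,t,round(d["score"],2),len(C),"px",u.min(),u.max(),v.min(),v.max(),"med",np.median(C,0).round(1),"lo",np.percentile(C,3,axis=0).round(1),"hi",np.percentile(C,97,axis=0).round(1))
# brass colour in scene
    hsv=cv2.cvtColor(p["img"],cv2.COLOR_RGB2HSV); m=cv2.inRange(hsv,(15,150,80),(30,255,255))>0
    C=cloud(p,m); s=(abs(C[:,0]-550)<50)&(abs(C[:,1]-160)<60); C=C[s]
    if len(C): 
        print(c,"brass",len(C),C.min(0).round(1),C.max(0).round(1)); T=C[C[:,2]>C[:,2].max()-12]; print(T.mean(0))
E
```

```text
194 60 [555.7 116.9  69.8]
200 100 [560.6  85.7  76.2]
207 150 [566.1  47.   84.7]
215 200 [572.3   8.4  92.7]
223 250 [578.4 -30.3 101.2]
229 290 [613.1  30.6 305.3]
wrist poise_knob 0.57 1527 px 163 209 0 42 med [551.3 149.4  69.8] lo [534.7 139.2  41.7] hi [563.2 162.3  73. ]
wrist weights_plate_top 0.58 5266 px 320 481 238 357 med [687.9 -38.9 202. ] lo [650.8 -57.  200. ] hi [723.7   7.  203.2]
wrist weights_plate_top 0.29 84235 px 162 559 0 357 med [681.2  56.8  55. ] lo [561.3 -84.5  35.6] hi [782.3 162.6 255.4]
wrist brass 930 [532.5 143.1  36.8] [564.4 171.2  73.9]
[548.91080742 152.88382331  70.78895551]
scene poise_knob 0.71 146 px 309 322 272 285 med [552.5 167.9  69.1] lo [515.9 140.6   2.5] hi [565.1 184.1 121.9]
scene weights_plate_top 0.56 1277 px 209 250 230 273 med [745.9 -77.8 203.7] lo [ 670.4 -150.6  197.1] hi [804.9   3.  212.2]
scene goods_plate_top 0.64 459 px 280 330 292 333 med [737.5 263.9 139.6] lo [644.8 158.2 132.8] hi [764.6 317.1 146.1]
scene goods_plate_top 0.56 2251 px 209 328 231 332 med [723.5 -12.  198. ] lo [ 549.6 -140.4   59.2] hi [798.5 307.8 
[... 670 characters left out ...]
File "h.py", line 17, in cloud
    n=cv2.undistortPoints(np.stack([u,v],1).astype(float)[:,None],K,np.array(p["D"]))[:,0]
      ~~~~~~~~~~~~~~~~~~~^^^^^^^^^^^^^^^^^^^^^^^^^^^^^^^^^^^^^^^^^^^^^^^^^^^^^^^^^^^^
cv2.error: OpenCV(4.12.0) /io/opencv/modules/calib3d/src/undistort.dispatch.cpp:347: error: (-215:Assertion failed) CV_IS_MAT(_src) && CV_IS_MAT(_dst) && (_src->rows == 1 || _src->cols == 1) && (_dst->rows == 1 || _dst->cols == 1) && _src->cols + _src->rows - 1 == _dst->rows + _dst->cols - 1 && (CV_MAT_TYPE(_src->type) == CV_32FC2 || CV_MAT_TYPE(_src->type) == CV_64FC2) && (CV_MAT_TYPE(_dst->type) == CV_32FC2 || CV_MAT_TYPE(_dst->type) == CV_64FC2) in function 'cvUndistortPointsInternal'
```

```bash
python3 -m inch '[[0,0,0,0,-5,0,0.16],[0,0,0,4,-2.8,-2,0.16],[0,0,0,6,0,-2,0.16],[0,0,0,6.2,0,0,0.16],[0,0,-0.172,0,0,0,0.16],[0,0,-0.172,0,0,0,0.16],[0,0,-0.172,0,0,0,0.16],[0,0,-0.172,0,0,0,0.16],[0,0,-0.172,0,0,0,0.16],[0,0,-0.172,0,0,0,0.16],[0,0,-0.172,0,0,0,0.16],[0,0,-0.172,0,0,0,0.16],[0,0,-0.172,0,0,0,0.16],[0,0,-0.172,0,0,0,0.16],[0,0,0,0,0,0,0.16],[0,0,0,0,0,0,0.16]]'
python3 - <<'E'
from h import *
s=env.state(); print(s["t"],s["eef_pos"],s["tcp_rot"],s["opening"],s["joints"])
p=env.read_camera("wrist"); save(p,"wrist1")
p2=env.read_camera("side"); save(p2,"side1")
E
```

```text
t: 3.95
eef_pos: [547.6, 161.5, 215.2]
tcp_rot: [3.141, 0.002, -2.996]
ft_force: [2.4, -0.7, -0.7]
opening: 0.42
grip_force: 0.0
3.95 [547.61742693 161.50214438 215.21818817] [ 3.14139253e+00  1.77908793e-03 -2.99627493e+00] 0.4195251753507207 [ 1.71020630e-01  3.74030870e-01  1.64297330e+00  1.71236739e-04
  1.12280484e+00 -1.54516764e+00]
```

View pics/wrist1.png

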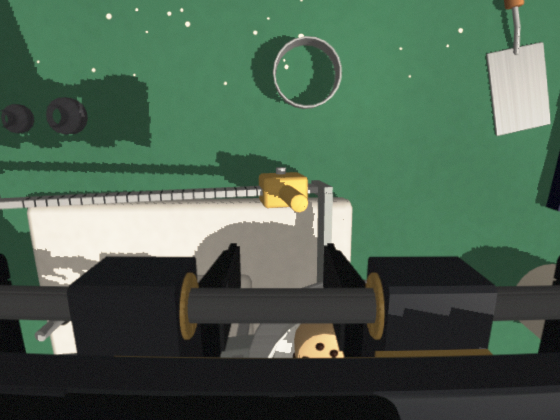

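The wrist view shows the knob's top at (299,203), leaning off its block at (280,188), and the fingertips at about (236,250) and (338,250).

```bash
python3 - <<'E'
from h import *
p=env.read_camera("wrist"); print(p["position"])
for u,v in [(299,203),(298,202),(301,204),(294,198),(270,185)]: print(u,v,px(p,u,v).round(1))
for t in ["poise_knob"]:
    for d in env.trace(p,t)[:1]:
        C=cloud(p,d["mask"]); T=C[C[:,2]>C[:,2].max()-6]; print(len(T),T.mean(0),T.min(0),T.max(0))
        B=C[(C[:,2]>64)&(C[:,2]<76)];print(B.min(0),B.max(0))
for u,v in [(150,193),(60,198)]: print(px(p,u,v))
E
```

```text
[481.37162298 152.14923851 423.93786559]
299 203 [543.4 175.9 118.1]
298 202 [542.6 175.  118.6]
301 204 [544.  177.7 117.9]
294 198 [539.7 171.1 119. ]
270 185 [539.6 149.7  71.6]
276 [543.29623365 175.19133055 118.35047868] [536.11213403 167.6144685  114.97165586] [551.52819358 182.90607417 120.84620537]
[529.12942244 141.37739602  64.00822084] [561.56357828 185.93822733  75.92647124]
[561.84972982  39.52833797  79.58150808]
[574.49791209 -37.91405801  95.74549032]
```

```bash
cat >> h.py <<'E'
Z0=None
def plate():
    p=env.read_camera("side"); m=np.zeros(p["depth"].shape,bool); m[170:260,300:400]=1
    C=cloud(p,m); r=np.hypot(C[:,0]-729,C[:,1]+76); C=C[(r<75)&(r>35)&(C[:,2]>130)&(C[:,2]<218)]
    g=np.zeros(m.shape,bool)
    z=np.median(C[:,2]); C=C[abs(C[:,2]-z)<5]; z=C[:,2].mean(); return z,len(C),-(z-201.8)/160-0.2
def rep():
    z,n,t=plate(); s=env.state(); print("t %.2f z %.1f n %d tilt %.3f"%(s["t"],z,n,t),s["eef_pos"].round(1),s["ft_force"].round(1))
E
python3 -m inch '[[0,0,0,0.25,1.15,-0,0.16],[0,0,0,0,0,5.7,0.16],[0,0,0,0,0,5.7,0.16],[0,0,0,0,0,0,0.16],[0,0,0,0,0,0,0.16]]'; python3 - <<'E'
from h import *
rep()
p=env.read_camera("wrist"); save(p,"wrist2")
rep()
E
```

```text
t: 4.78
eef_pos: [543.7, 172.8, 102.6]
tcp_rot: [3.141, 0.002, -2.992]
ft_force: [2.8, -0.9, -0.2]
opening: 0.42
grip_force: 0.0
t 4.83 z 201.7 n 976 tilt -0.200 [544.  172.8 103.1] [2.5 1.2 0.4]
t 4.92 z 201.7 n 983 tilt -0.199 [543.9 172.7 103. ] [ 2.3  0.4 -0. ]
```

View pics/wrist2.png

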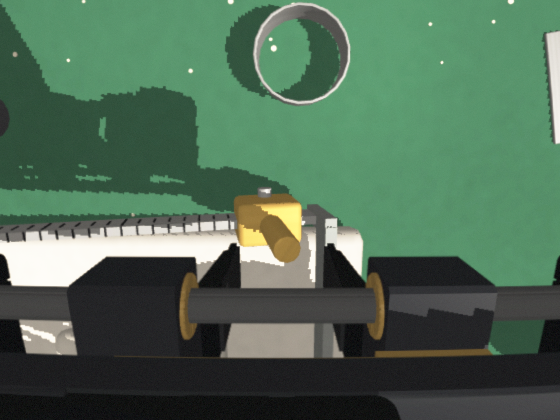

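```bash
python3 - <<'E'
from h import *
p=env.read_camera("wrist")
for u,v in [(287,249),(285,243),(278,235),(240,250),(238,246),(336,250),(233,260),(228,280),(345,260)]: print(u,v,px(p,u,v,1).round(1))
E
```

```text
287 249 [543.2 176.  118.4]
285 243 [540.  174.4 118.5]
278 235 [537.9 170.2 112.5]
240 250 [576.7 145.7  37.9]
238 246 [536.8 151.2 142.8]
336 250 [528.7 195.3 153. ]
233 260 [536.8 151.2 161.4]
228 280 [537.6 151.7 180.3]
345 260 [528.5 197.4 165.2]
```

```bash
python3 - <<'E'
from h import *
p=env.read_camera("wrist")
K=np.array([[p["fx"],0,p["cx"]],[0,p["fy"],p["cy"]],[0,0,1]])
P=np.array([[537,151,z] for z in (103,120,143,180)]+[[543.5,173,103],[544,172.8,103]],float)
r=Rc(p).T; print(cv2.projectPoints(P,cv2.Rodrigues(r)[0],-r@p["position"],K,np.array(p["D"]))[0][:,0].round(0), p["position"])
cv2.imwrite("pics/crop.png",cv2.resize(p["img"][190:330,190:390,::-1],(800,560),interpolation=cv2.INTER_NEAREST))
E
```

```text
[[245. 225.]
 [242. 233.]
 [238. 247.]
 [227. 279.]
 [282. 241.]
 [281. 241.]] [477.28866672 163.05360649 311.48669987]
```

View pics/crop.png

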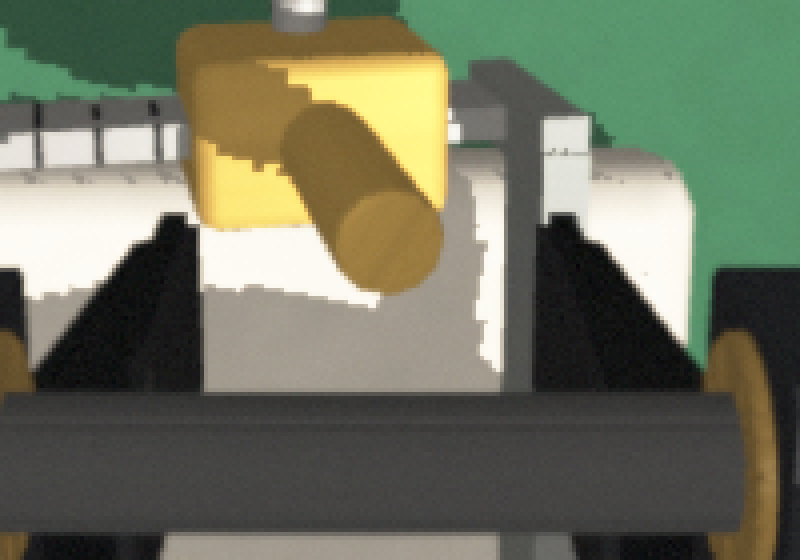

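```bash
python3 - <<'E'
from h import *
p=env.read_camera("wrist")
for u in (232,234,236,238,326,330,334):
    print(u,[tuple(px(p,u,v,0).round(0).astype(int)) for v in range(242,252,2)])
g=p["img"].sum(2)<90; g[:235]=0; g[300:]=0; g[:,:200]=0; g[:,380:]=0
C=cloud(p,g); print(len(C), np.percentile(C[:,2],[0.5,2,5,10]).round(1)); L=C[C[:,2]<np.percentile(C[:,2],8)]; print(L[:12].round(0))
E
```

```text
232 [(np.int64(571), np.int64(139), np.int64(36)), (np.int64(536), np.int64(148), np.int64(143)), (np.int64(535), np.int64(149), np.int64(146)), (np.int64(535), np.int64(149), np.int64(150)), (np.int64(535), np.int64(149), np.int64(154))]
234 [(np.int64(571), np.int64(140), np.int64(36)), (np.int64(535), np.int64(149), np.int64(144)), (np.int64(535), np.int64(150), np.int64(147)), (np.int64(535), np.int64(150), np.int64(149)), (np.int64(536), np.int64(150), np.int64(151))]
236 [(np.int64(571), np.int64(142), np.int64(36)), (np.int64(535), np.int64(150), np.int64(143)), (np.int64(537), np.int64(150), np.int64(142)), (np.int64(536), np.int64(150), np.int64(146)), (np.int64(537), np.int64(151), np.int64(148))]
238 [(np.int64(559), np.int64(146), np.int64(69)), (np.int64(572), np.int64(143), np.int64(36)), (np.int64(537), np.int64(151), np.int64(141)), (np.int64(537), np.int64(151), np.int64(144)), (np.int64(536), np.int64(152), np.int64(148))]
326 [(np.int64(548), np.int64(203), np.int64(76)), (np.int64(550), np.int64(204), np.int64(75)), (np.int64(530), np.int64(192), np.int64(142)), (np.int64(531), np.int64(192), np.int64(144)), (np.int64(531), np.int64(192), np.int64(147))]
330 [(np.int64(548), np.int64(206), np.int64(75)), (np.int64(529), np.int64(194), np.int64(143)), (np.int64(529), np.int64(193), np.int64(146)), (np.int64(529), np.int64(193), np.int64(150)), (np.int64(529), np.int64(193), np.int64(152))]
334 [(np.int64(548), np.int64(209), np.int64(75)), (np.int64(550), np.int64(209), np.int64(74)), (np.int64(528), np.int64(195), np.int64(147)), (np.int64(529), np.int64(195), np.int64(149)), (np.int64(529), np.int64(194), np.int64(152))]
2314 [143.9 146.  148.2 151.8]
[[536. 148. 143.]
 [535. 149. 144.]
 [535. 149. 144.]
 [529. 193. 144.]
 [529. 194. 143.]
 [529. 194. 144.]
 [529. 195. 143.]
 [536. 148. 144.]
 [535. 148. 145.]
 [535. 149. 145.]
 [535. 149. 145.]
 [535. 150. 145.]]
```

```bash
python3 - <<'E'
from h import *
a=env.read_camera("side"); b=env.read_camera("scene")
for p in (a,b):
    K=np.array([[p["fx"],0,p["cx"]],[0,p["fy"],p["cy"]],[0,0,1]]); r=Rc(p).T
    P=np.array([[544,173,103],[544,173,118],[541,193,103],[547,152,103],[541,193,143],[547,152,143]],float)
    print(cv2.projectPoints(P,cv2.Rodrigues(r)[0],-r@p["position"],K,np.array(p["D"]))[0][:,0].round(1).tolist())
ca=cv2.resize(a["img"][140:240,245:325,::-1],(400,500),interpolation=cv2.INTER_NEAREST)
cb=cv2.resize(b["img"][220:320,280:360,::-1],(400,500),interpolation=cv2.INTER_NEAREST)
cv2.imwrite("pics/crop2.png",np.hstack([ca,cb]))
E
```

```text
[[278.0, 187.2], [278.2, 183.5], [277.0, 183.8], [279.1, 190.8], [277.3, 174.1], [279.4, 180.9]]
[[319.1, 274.6], [319.3, 272.9], [323.7, 277.6], [314.3, 271.3], [324.4, 273.1], [314.8, 266.7]]
```

View pics/crop2.png

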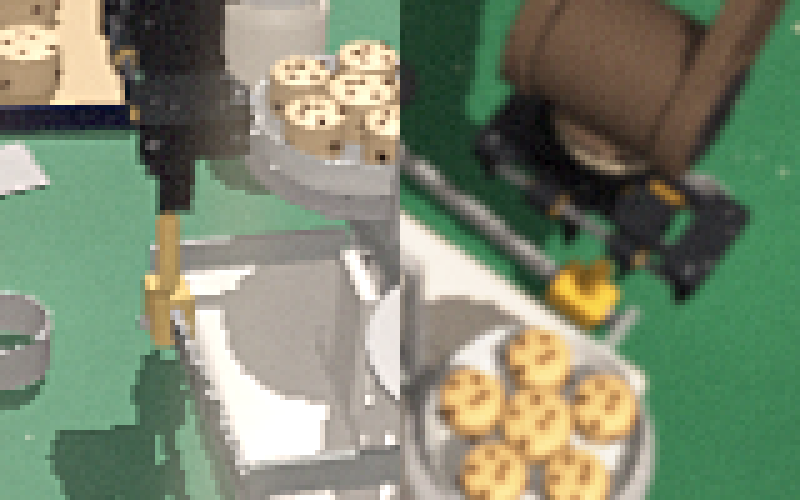

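The fingers really end near z = 142, about 39 mm above the TCP reading and above the knob. The wrist, side and scene views agree on this: in the side crop the finger ends at (280,182). I'll lower the hand by that much, in steps.

```bash
python3 -m inch '[[0,0,0,0,0,2,0.16],[0,0,0,0,0,0,0.16]]'; python3 - <<'E'
from h import *
rep()
p=env.read_camera("wrist")
g=p["img"].sum(2)<90; g[:225]=0; g[300:]=0; g[:,:200]=0; g[:,380:]=0
C=cloud(p,g); print(np.percentile(C[:,2],[0.5,2,5]).round(1))
d=env.trace(p,"poise_knob")
for e in d[:1]:
    C=cloud(p,e["mask"]); T=C[C[:,2]>C[:,2].max()-6]; print(e["score"],len(T),T.mean(0),T.max(0))
E
```

```text
t: 5.42
eef_pos: [542.2, 172.2, 80.1]
tcp_rot: [-3.141, -0.002, -2.992]
ft_force: [3.1, -0.7, -1.0]
opening: 0.418
grip_force: 0.0
t 5.47 z 201.7 n 976 tilt -0.200 [542.7 172.2  80.8] [ 3.   0.4 -0. ]
[122.5 124.2 126.6]
0.7 771 [542.87004007 175.19156223 118.40611837] [550.96279504 182.95133563 121.25514766]
```

```bash
python3 -m inch '[[0,0,0,0,0,1,0.16],[0,0,0,0,0,0,0.16]]'; python3 -m inch '[[0,0,0,0,0,1,0.16],[0,0,0,0,0,0,0.16]]';python3 - <<'E'
from h import *
rep()
p=env.read_camera("wrist"); save(p,"wrist3")
g=p["img"].sum(2)<90; g[:225]=0; g[300:]=0; g[:,:200]=0; g[:,380:]=0
C=cloud(p,g); print(np.percentile(C[:,2],[0.5,2,5]).round(1))
a=env.read_camera("side")
ca=cv2.resize(a["img"][140:240,245:325,::-1],(400,500),interpolation=cv2.INTER_NEAREST)
cb=cv2.resize(p["img"][190:330,200:360,::-1],(400,350),interpolation=cv2.INTER_NEAREST)
cv2.imwrite("pics/crop3.png",np.hstack([ca,np.vstack([cb,np.zeros((150,400,3),np.uint8)])]))
E
```

```text
t: 5.82
eef_pos: [542.5, 172.2, 70.2]
tcp_rot: [-3.142, -0.001, -2.992]
ft_force: [2.3, 0.6, -1.1]
opening: 0.421
grip_force: 0.0
t: 6.08
eef_pos: [542.4, 172.2, 60.0]
tcp_rot: [-3.142, -0.001, -2.992]
ft_force: [1.8, 0.7, -0.2]
opening: 0.42
grip_force: 0.0
t 6.12 z 201.7 n 980 tilt -0.199 [542.6 172.3  60.4] [ 2.7 -0.2 -0.3]
[101.8 104.1 106.5]
```

View pics/crop3.png

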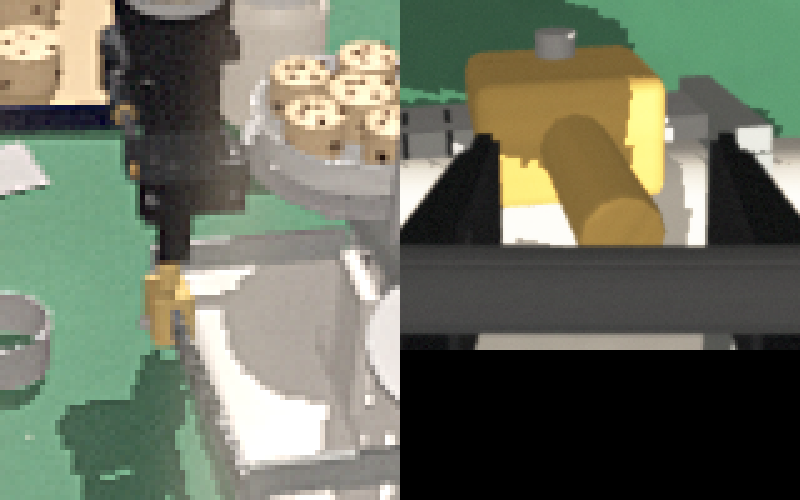

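The knob is now caged between the finger tips, which are near z = 101. Left in the crop is the side view, right is the wrist view. I'll check the clearance over the knob and start pushing.

```bash
python3 -m inch '[[0,0,0,0,-0.3,0,0.16],[0,0,0,0,-0.3,0,0.16],[0,0,0,0,-0.3,0,0.16],[0,0,0,0,-0.25,0,0.16],[0,0,0,0,-0.25,-0.1,0.16]]'; python3 - <<'E'
from h import *
rep()
p=env.read_camera("wrist"); print(px(p,280,300),px(p,284,262))
d=env.trace(p,"poise_knob")
for e in d[:1]:
    C=cloud(p,e["mask"]); B=C[(C[:,2]>64)&(C[:,2]<80)];print(B.min(0),B.max(0)); T=C[C[:,2]>C[:,2].max()-6]; print(e["score"],len(T),T.mean(0),T.max(0))
E
```

```text
t: 6.85
eef_pos: [544.9, 158.4, 61.8]
tcp_rot: [3.142, -0.0, -2.992]
ft_force: [2.7, 2.2, 0.2]
opening: 0.42
grip_force: 0.7
t 6.90 z 201.7 n 990 tilt -0.199 [545.  158.1  61.9] [ 2.3  0.7 -0.8]
[516.72690806 153.9910413  195.0027014 ] [543.25878091 159.48402513 100.60896033]
[528.98803934 136.00971279  64.02680904] [562.73165435 182.55560114  79.9956754 ]
0.86 702 [541.72854977 169.65983418 119.23836938] [547.55785724 178.23656741 122.00597228]
```

```bash
python3 -m inch '[[0,0,0,0,-0.25,-0.02,0.16],[0,0,0,0,-0.25,-0.03,0.16],[0,0,0,0,-0.25,-0.02,0.16],[0,0,0,0,-0.25,-0.03,0.16]]' | head -2; python3 -c "
from h import *
rep()"; python3 -m inch '[[0,0,0,0,-0.25,-0.02,0.16],[0,0,0,0,-0.25,-0.03,0.16],[0,0,0,0,0,0,0.16]]' | head -2; python3 -c "
from h import *
rep()"
```

```text
t: 7.5
eef_pos: [546.5, 148.4, 62.8]
t 7.55 z 201.7 n 979 tilt -0.199 [546.5 148.2  62.9] [ 2.2  1.3 -0.5]
t: 7.92
eef_pos: [547.2, 143.4, 63.3]
t 7.97 z 201.7 n 976 tilt -0.199 [547.2 143.4  63.3] [2.3 0.7 0.3]
```

```bash
cat >> h.py <<'E'
def still():
    z,n,t=plate(); s=env.state(); print("t %.2f tilt %.3f y %.1f z %.1f"%(s["t"],t,s["eef_pos"][1],s["eef_pos"][2]),s["ft_force"].round(1)); raise SystemExit(0 if t<-0.193 else 1)
E
c(){ python3 -c "from h import *
still()"; }
python3 -m inch '[[0,0,0,0,-0.25,-0.02,0.16],[0,0,0,0,-0.25,-0.03,0.16],[0,0,0,0,-0.25,-0.02,0.16],[0,0,0,0,0,0,0.16]]' >/dev/null && c && python3 -m inch '[[0,0,0,0,-0.25,-0.02,0.16],[0,0,0,0,-0.25,-0.03,0.16],[0,0,0,0,-0.25,-0.02,0.16],[0,0,0,0,0,0,0.16]]' >/dev/null && c && python3 -m inch '[[0,0,0,0,-0.25,-0.02,0.16],[0,0,0,0,-0.25,-0.03,0.16],[0,0,0,0,-0.25,-0.02,0.16],[0,0,0,0,0,0,0.16]]' >/dev/null && c && python3 -m inch '[[0,0,0,0,-0.25,-0.02,0.16],[0,0,0,0,-0.25,-0.03,0.16],[0,0,0,0,-0.25,-0.02,0.16],[0,0,0,0,0,0,0.16]]' >/dev/null && c && python3 -m inch '[[0,0,0,0,-0.25,-0.02,0.16],[0,0,0,0,-0.25,-0.03,0.16],[0,0,0,0,-0.25,-0.02,0.16],[0,0,0,0,0,0,0.16]]' >/dev/null && c
```

```text
t 8.53 tilt -0.199 y 136.0 z 64.0 [ 2.  -0.1 -1. ]
t 9.07 tilt -0.199 y 128.6 z 64.7 [ 2.3  1.  -0.1]
t 9.62 tilt -0.199 y 121.2 z 65.4 [ 3.2  1.1 -0.7]
t 10.18 tilt -0.199 y 113.7 z 66.1 [ 2.6  0.4 -1.2]
t 10.72 tilt -0.199 y 106.3 z 66.8 [ 1.9  0.3 -0.3]
```

```bash

c(){ python3 -c "from h import *
still()"; }
python3 -m inch '[[0,0,0,0,-0.25,-0.02,0.16],[0,0,0,0,-0.25,-0.03,0.16],[0,0,0,0,-0.25,-0.02,0.16],[0,0,0,0,0,0,0.16]]' >/dev/null && c && python3 -m inch '[[0,0,0,0,-0.25,-0.02,0.16],[0,0,0,0,-0.25,-0.03,0.16],[0,0,0,0,-0.25,-0.02,0.16],[0,0,0,0,0,0,0.16]]' >/dev/null && c && python3 -m inch '[[0,0,0,0,-0.25,-0.02,0.16],[0,0,0,0,-0.25,-0.03,0.16],[0,0,0,0,-0.25,-0.02,0.16],[0,0,0,0,0,0,0.16]]' >/dev/null && c && python3 -m inch '[[0,0,0,0,-0.25,-0.02,0.16],[0,0,0,0,-0.25,-0.03,0.16],[0,0,0,0,-0.25,-0.02,0.16],[0,0,0,0,0,0,0.16]]' >/dev/null && c && python3 -m inch '[[0,0,0,0,-0.25,-0.02,0.16],[0,0,0,0,-0.25,-0.03,0.16],[0,0,0,0,-0.25,-0.02,0.16],[0,0,0,0,0,0,0.16]]' >/dev/null && c && python3 -m inch '[[0,0,0,0,-0.25,-0.02,0.16],[0,0,0,0,-0.25,-0.03,0.16],[0,0,0,0,-0.25,-0.02,0.16],[0,0,0,0,0,0,0.16]]' >/dev/null && c
```

```text
t 11.28 tilt -0.199 y 98.9 z 67.5 [ 2.9  0.5 -0.5]
t 11.82 tilt -0.197 y 91.5 z 68.2 [ 2.8  0.6 -0.5]
t 12.38 tilt -0.133 y 84.1 z 68.9 [ 3.4  0.2 -1.1]
```

The beam has lifted. I'll back the finger off to the middle of the cage and watch the swing.

```bash

c(){ python3 -c "from h import *
rep()"; }
python3 -m inch '[[0,0,0,0,0.5,0,0.16],[0,0,0,0,0.3,0,0.16]]' >/dev/null; c;  for i in 1 2 3 4 5 6; do python3 -m inch '[[0,0,0,0,0,0,0.16],[0,0,0,0,0,0,0.16]]' >/dev/null; c; done
```

```text
t 12.68 z 178.2 n 995 tilt -0.053 [554.7  92.8  68.9] [ 2.6  1.  -0.7]
t 12.97 z 164.7 n 992 tilt 0.032 [554.9  92.2  68.9] [ 2.9  0.4 -1. ]
t 13.28 z 156.8 n 986 tilt 0.081 [554.9  92.2  68.9] [2.5 0.6 0.2]
t 13.57 z 158.0 n 994 tilt 0.074 [554.9  92.2  68.9] [ 2.5 -0.6 -0.6]
t 13.88 z 167.4 n 993 tilt 0.015 [554.9  92.2  68.9] [ 1.6  0.9 -0.6]
t 14.18 z 180.5 n 991 tilt -0.067 [554.9  92.2  68.9] [ 2.8  0.8 -0.8]
t 14.47 z 191.1 n 984 tilt -0.133 [554.9  92.2  68.9] [ 2.6  0.3 -0.4]
```

```bash
cat > fit.py <<'E'
import numpy as np
from scipy.optimize import curve_fit
def fit(t,y,p0=(0,.1,0,2.3)):
    f=lambda t,e,a,b,w:e+np.exp(-(t-t0)/18)*(a*np.cos(w*(t-t0))+b*np.sin(w*(t-t0)))
    t=np.array(t)-.05; t0=t[0]; p,_=curve_fit(f,t,y,p0=p0); e,a,b,w=p
    A=np.hypot(a,b); ph=np.arctan2(b,a); T=2*np.pi/w; pk=t0+ph/w
    print("eq %.3f amp %.3f T %.2f peaks"%(e,A,T),[round(pk+k*T,2) for k in range(0,6)],"rms",np.std(f(t,*p)-y))
if __name__=="__main__": fit([12.97,13.28,13.57,13.88,14.18,14.47],[.032,.081,.074,.015,-.067,-.133])
E
python3 fit.py
```

```text
eq -0.043 amp 0.131 T 2.78 peaks [np.float64(13.35), np.float64(16.13), np.float64(18.91), np.float64(21.7), np.float64(24.48), np.float64(27.27)] rms 0.0002487636749998643
```

```bash

c(){ python3 -c "from h import *
rep()"; }
python3 -m inch '[[0,0,0,0,0,0,0.16],[0,0,0,0,0,0,0.16],[0,0,0,0,0,0,0.16],[0,0,0,0,0,0,0.16],[0,0,0,0,0,0,0.16],[0,0,0,0,0,0,0.16],[0,0,0,0,0,0,0.16],[0,0,0,0,0,0,0.16],[0,0,0,0,-0.2,0,0.16],[0,0,0,0,-0.2,0,0.16],[0,0,0,0,-0.2,0,0.16],[0,0,0,0,-0.2,0,0.16],[0,0,0,0,-0.38,0,0.16],[0,0,0,0,-0.38,0,0.16],[0,0,0,0,-0.38,0,0.16],[0,0,0,0,0.5,0,0.16]]' | head -2; c; python3 -m inch '[[0,0,0,0,0.5,0,0.16]]' >/dev/null; c; python3 -m inch '[[0,0,0,0,0,0,0.16],[0,0,0,0,0,0,0.16]]' >/dev/null; c;python3 -m inch '[[0,0,0,0,0,0,0.16],[0,0,0,0,0,0,0.16]]' >/dev/null; c
```

```text
t: 16.48
eef_pos: [557.1, 77.6, 68.9]
t 16.52 z 163.2 n 1004 tilt 0.041 [556.9  78.4  68.9] [ 2.7  0.  -0.8]
t 16.70 z 165.1 n 992 tilt 0.029 [556.1  83.7  68.9] [ 2.6  1.7 -0.8]
t 17.00 z 166.3 n 995 tilt 0.022 [556.3  82.9  68.9] [ 1.6  0.5 -1.2]
t 17.30 z 164.8 n 1002 tilt 0.031 [556.3  82.9  68.9] [ 3.3  0.5 -0.2]
```

```bash

c(){ python3 -c "from h import *
rep()"; }
for i in 1 2 3 4 5 6; do python3 -m inch '[[0,0,0,0,0,0,0.16],[0,0,0,0,0,0,0.16]]' >/dev/null; c; done
```

```text
t 17.60 z 161.4 n 996 tilt 0.052 [556.3  82.9  68.9] [ 2.6  0.1 -0.2]
t 17.90 z 157.8 n 988 tilt 0.075 [556.3  82.9  68.9] [ 2.5 -0.1 -0.2]
t 18.20 z 155.4 n 993 tilt 0.090 [556.3  82.9  68.9] [ 3.  -0.4  0.4]
t 18.50 z 155.5 n 979 tilt 0.089 [556.3  82.9  68.9] [ 2.5  0.6 -0.5]
t 18.80 z 157.9 n 985 tilt 0.074 [556.3  82.9  68.9] [ 3.1  1.1 -0.8]
t 19.10 z 161.1 n 990 tilt 0.054 [556.3  82.9  68.9] [ 2.2  0.1 -0.1]
```

```bash
python3 -c "
from fit import fit
fit([17,17.3,17.6,17.9,18.2,18.5,18.8,19.1],[.022,.031,.052,.075,.09,.089,.074,.054],(.05,-.03,0,2.26))"
```

```text
eq 0.058 amp 0.036 T 2.73 peaks [np.float64(18.3), np.float64(21.03), np.float64(23.76), np.float64(26.49), np.float64(29.22), np.float64(31.95)] rms 0.0004377723102407367
```

```bash

c(){ python3 -c "from h import *
rep()"; }
python3 -m inch '[[0,0,0,0,0,0,0.16],[0,0,0,0,0,0,0.16],[0,0,0,0,0,0,0.16],[0,0,0,0,0,0,0.16],[0,0,0,0,0,0,0.16],[0,0,0,0,0,0,0.16],[0,0,0,0,0,0,0.16],[0,0,0,0,0,0,0.16],[0,0,0,0,0,0,0.16],[0,0,0,0,0,0,0.16],[0,0,0,0,0,0,0.16],[0,0,0,0,0,0,0.16],[0,0,0,0,0,0,0.16],[0,0,0,0,0,0,0.16],[0,0,0,0,0,0,0.16],[0,0,0,0,0,0,0.16],[0,0,0,0,0,0,0.16],[0,0,0,0,0,0,0.16],[0,0,0,0,0,0,0.16],[0,0,0,0,0,0,0.16]]' >/dev/null
python3 -m inch '[[0,0,0,0,0.24,0,0.16],[0,0,0,0,0.24,0,0.16],[0,0,0,0,0.24,0,0.16],[0,0,0,0,0.24,0,0.16],[0,0,0,0,0.24,0,0.16],[0,0,0,0,0.3,0,0.16],[0,0,0,0,0.3,0,0.16],[0,0,0,0,-0.5,0,0.16],[0,0,0,0,-0.6,0,0.16]]' | head -2; c; 
for i in 1 2 3 4 5 6 7 8; do python3 -m inch '[[0,0,0,0,0,0,0.16],[0,0,0,0,0,0,0.16]]' >/dev/null; c; done
```

```text
t: 22.72
eef_pos: [555.3, 89.5, 68.9]
t 22.77 z 169.3 n 985 tilt 0.003 [555.5  88.8  68.9] [ 2.6 -0.2 -0.6]
t 23.07 z 173.3 n 988 tilt -0.022 [555.3  89.9  68.9] [ 2.5  0.  -0.3]
t 23.38 z 175.4 n 985 tilt -0.035 [555.2  89.9  68.9] [ 2.8  1.5 -0.6]
t 23.68 z 174.8 n 984 tilt -0.032 [555.2  89.9  68.9] [ 3.8  0.6 -0.7]
t 23.98 z 172.0 n 996 tilt -0.014 [555.3  89.9  68.9] [ 1.6  0.4 -0.2]
t 24.27 z 168.2 n 1002 tilt 0.010 [555.3  89.8  68.9] [ 2.9  0.1 -0.6]
t 24.57 z 165.4 n 992 tilt 0.027 [555.2  89.9  68.9] [ 1.7  1.1 -0.9]
t 24.88 z 164.6 n 996 tilt 0.033 [555.2  89.8  68.9] [ 3.1  0.2 -1.4]
t 25.18 z 166.2 n 998 tilt 0.022 [555.2  89.8  68.9] [ 2.9  0.  -0.4]
```

The equilibrium is about 0 and the amplitude about 0.035, with the knob centred in the cage. I'll lift straight out.

```bash

c(){ python3 -c "from h import *
rep()"; }
python3 -m inch '[[0,0,0,0,0,-1.5,0.16],[0,0,0,0,0,-2,0.16],[0,0,0,0,0,-2,0.16],[0,0,0,0,0,-3,0.16],[0,0,0,0,0,-4,0.16],[0,0,0,0,0,-3,0.16]]' | head -2; c
for i in 1 2 3 4 5 6 7; do python3 -m inch '[[0,0,0,0,0,0,0.16],[0,0,0,0,0,0,0.16],[0,0,0,0,0,0,0.16],[0,0,0,0,0,0,0.16],[0,0,0,0,0,0,0.16],[0,0,0,0,0,0,0.16],[0,0,0,0,0,0,0.16],[0,0,0,0,0,0,0.16],[0,0,0,0,0,0,0.16],[0,0,0,0,0,0,0.16],[0,0,0,0,0,0,0.16]]' >/dev/null; c; done
```

```text
t: 25.92
eef_pos: [555.3, 89.9, 226.7]
t 25.98 z 173.8 n 992 tilt -0.025 [556.6  90.  230.3] [ 3.6 -0.6  2.3]
t 27.40 z 166.0 n 996 tilt 0.024 [555.2  89.8 223.9] [ 1.7  0.4 -0.5]
t 28.82 z 173.1 n 996 tilt -0.021 [555.2  89.9 223.9] [ 2.9  0.5 -0.6]
t 30.25 z 166.8 n 994 tilt 0.019 [555.2  89.9 223.9] [2.5 0.4 0. ]
t 31.68 z 172.2 n 989 tilt -0.015 [555.2  89.8 223.9] [1.1 0.2 0.7]
t 33.10 z 167.7 n 997 tilt 0.013 [555.3  89.8 223.9] [ 2.1  1.1 -0.2]
t 34.52 z 171.2 n 987 tilt -0.009 [555.2  89.9 223.9] [ 2.5  0.1 -1.7]
t 35.95 z 168.7 n 988 tilt 0.007 [555.2  89.9 223.9] [ 2.5  0.8 -0.9]
```

```bash

c(){ python3 -c "from h import *
rep()"; }
for i in 1 2 3 4 5 6; do python3 -m inch '[[0,0,0,0,0,0,0.16],[0,0,0,0,0,0,0.16],[0,0,0,0,0,0,0.16],[0,0,0,0,0,0,0.16],[0,0,0,0,0,0,0.16]]' >/dev/null; c; done; python3 -c "
from h import *
print(env.job_done())"
```

```text
t 36.62 z 170.3 n 1007 tilt -0.003 [555.2  89.8 223.9] [ 2.5  1.2 -0.8]
t 37.30 z 170.5 n 993 tilt -0.004 [555.2  89.8 223.9] [ 3.6  0.6 -0.2]
t 37.98 z 169.4 n 1007 tilt 0.003 [555.2  89.8 223.9] [ 2.1  0.4 -0.3]
t 38.65 z 169.2 n 1013 tilt 0.004 [555.3  89.8 223.9] [ 1.   0.7 -0.7]
t 39.33 z 169.9 n 1007 tilt -0.001 [555.3  89.8 223.9] [ 1.6  0.7 -1.2]
t 40.00 z 170.0 n 1003 tilt -0.001 [555.2  89.9 223.9] [ 2.4  0.9 -0.5]
the job is handed in; nothing more can be done
None
```

The tin is balanced with the poise alone: the beam settled within about 0.005 rad of level and the pointer stayed between the studs for over 13 s with the hand clear; the highest tilt I measured on the way was +0.09 rad, below the 0.14 drop limit, and I handed the job in at 40 s.

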